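Load a full foil roll on the stand

ROBOT

A 6-joint arm with a two-finger parallel gripper is mounted at the origin on a cart in front of the work surface, level with it; the furniture and walls round the work are solid. World frame = base frame: x ahead of the robot, y to its left, z up, the work surface at z = 0. Lengths are in m, angles in rad, forces in N, time in s.
With the tool pointing down it reaches from about 0.375 to 0.9 m from the base axis. Payload 3.1 kg.
Tool frame: the origin (TCP) lies on the centre line of the jaws, within the pads' length; the fingertips stand 8 mm ahead of it and the grasp point (between the pads) lies 11 mm behind it; z points along the fingers, y is the line along which they close (so a half turn about z gives the same grasp; the last joint's range is limited). The gripper opens to 85 mm and grips with 20 to 120 N. Pads are 22 mm wide; open, the fingers measure 114 mm over their backs; the gripper's body (76 mm by 85 mm) begins 54 mm behind the grasp point. The pads swing forward as they close: fully open they stand 13 mm farther back than shut.
Start: joints at [-1.415, 0.527, 1.433, -0, 1.181, -0.178], TCP at [0.205, -0.59, 0.239] pointing down, gripper open.
Joint ranges: [-3.08, 3.08], [-0.75, 2.2], [0.22, 2.44], [-1.43, 4.57], [0, 2.65], [-2.85, 2.85]. Speed limits (rad/s): [2.79, 2.79, 3.14, 3.14, 3.14, 3.14].

INTERFACE

Orientations are given as a unit quaternion [x, y, z, w].
In Python, from station import * gives the robot as it stands.
- The arm moves only by the tool play_rows, never from a script. Its argument "rows" is a list of rows, each a list of 3 entries, a list of its own where there are three numbers: the turn, a rotation vector about the tool's x, y, z in degrees, then the shift along the tool's x, y, z in mm, then the closure, from 0 (fully open) to 1 (shut). In form: [[[ax, ay, az], [dx, dy, dz], jaw], ...]. A call has 1 to 12 rows; each row shifts and turns the commanded pose from where the row before left it, along the tool's axes as they then stand; what a row does not reach is not made up. A row lasts 1/12 s, in which the tool goes at most 41.7 mm and 7.16 degrees, less where a joint would pass 70% of its speed; a pose out of reach is approached as far as the arm can. A call with a gripper value outside its range is refused whole. The fingers move at their own pace and stop on an object; "grip_force" is the grip in N (left out, the last holds). Time passes only in rows, so rows that do not move let the fingers close. It gives the time, the measured TCP pose, the force, the opening and the grip force at its end, in the units of the state.
- sense(): the state, without advancing time (a new reading comes with each control period).
- snapshot(name): name is "scene" or "top"; returns (picture, depth): 384x512x3 uint8, red, green, blue; 384x512 float32, m along the optical axis (not along the pixel's ray), 0 where there is no reading.
- get_calibration(name): a dict with "vfov" (degrees; the focal length in pixels is half the picture's height over the tangent of half this angle, whatever the lens; pixels are square), "cx", "cy" (the principal point, pixels), "xyz" and "attitude" of the camera in the world. Camera axes: x right, y down, z forward; pixel columns grow to the right and rows downward; lengths in m; the calibration is good to about 2 mm. A picture is of the moment at which its call begins. get_calibration takes no time and is no camera call.
- sign_off(): hands the job in; it is judged then, once.
The state is a dict: "t": time; "q": joint angles; "qd": joint speeds; "tau": joint torques, N m; "tcp_pos": TCP position; "tool_rot": TCP orientation; "force": force on the tool from outside, world axes, zero at the start; "ft_torque": the same for the moment, N m; "finger_gap": opening from 0.0 (shut) to 1.0 (fully open); "gripper_force": force on a finger pad.
Only numpy, scipy, OpenCV 4.12 (cv2) and the standard library are available. Lean on these libraries where they do the work, as an engineer would, in place of code of your own. Each camera call takes 0.05 s, during which the arm holds its last target. There are 200 camera calls.

TASK

Lift the thick-walled roll of copper foil off its hook on the sloping rack and load it on the three-armed foil stand: lower it, without dropping it, until it lies flat on all three arms round the three prongs, and let go. Then push the stand's sprung reset plunger all the way down and let it spring back up. Leave the thin-walled roll hanging on its hook, and do not shift the small bottle of cutting oil or the round tin.

Things in the scene. Friction and masses are not known exactly. Their poses are not given: they have to be found in the camera images.
- thick_roll: Full roll of copper foil: rigid ring, outer diameter 97 mm, hole 76 mm (wall 10 mm thick), 8 mm high, 0.09 to 0.17 kg. Origin: centre of its under face, which lies on the rack's board; z is the ring's axis, away from the board. The top of its hole hangs on a hook. Its lowest part, at the front, overhangs the board's lower edge: fingers can pinch the wall there, one inside, one outside.
- thin_roll: Nearly used-up roll of foil, to be left hanging: outer diameter 85 mm, hole 76 mm (wall only 4.5 mm thick), 5 mm high. Origin and axes as for thick_roll. Which of the two hooks has which roll varies.
- foil_rack: Fixed plywood rack, 250 mm wide. Origin on the bench; x backwards, y along the board, z up. The board is inclined 30 degrees from horizontal and faces up and to -x (its front): in this frame up the slope is (0.866, 0, 0.5), square off the board (-0.5, 0, 0.866). A hanging roll's origin is at (0, 0.06, 0.125) or (0, -0.06, 0.125).
- rack_edge (a point): Middle of the lower front edge of the board's upper face, 12 mm down the slope from the line of the hanging rolls' origins; the board is 12 mm thick, and below and in front of this edge is free space. Axes as the rack's.
- hook_left (a point): Foot of the hook at the rack's +y side, on the board's upper face. Each hook is a round steel peg of 10 mm diameter that ends 37 mm off the board and leans 15 degrees up the slope from square. A roll drawn straight up (world z) by 60 mm comes clear of it.
- hook_right (a point): Foot of the hook at the rack's -y side, otherwise as hook_left.
- foil_stand: Fixed grey stand; origin on the bench under the centre of its three arms, z up. Base plate x -60 to 60, y -145 to 65 mm, top 20 mm above the bench. On a 24 mm thick post are three level aluminium arms at 0, 120 and 240 degrees from +x about z, 12 mm wide, 54 mm long. The gaps between them are open down to the base, so fingers pass there; the 180 degree gap faces the robot.
- stand_seat (a point): Centre of the three arms at the height of their top faces (58 mm above the bench); axes as the stand's. The loaded thick roll's origin is here. A 7 mm thick steel prong stands on each arm, its outer side 34.5 mm from this centre; it rises 25 mm above the arm and leans in to 30 mm (outer side) at the tip.
- reset_plunger (a joint): Stroke of the plunger: 0 up, 0.012 m fully down; a spring returns it, 1.5 N at the start and 5 N fully down.
- plunger_top (a point): Centre of the top face of the plunger's round steel cap, 24 mm in diameter, 78 mm above the bench when up, on the counter housing (56 x 46 mm, top 54 mm above the bench) at (0, -0.105) in the stand's frame. It is pushed straight down and this point moves with it.
- cutting_oil: Bystander: small bottle 35 mm in diameter, 73 mm high with a screw cap; origin in the centre of its underside.
- tin: Bystander: round metal tin with slip lid, 52 mm in diameter, 34 mm high; origin in the centre of its underside.
Mind the look-alikes: they are no part of the job. Leave any red look-alike of the thick_roll alone.

How it is judged:
By the outcome, as a careful person would: the job done as asked, in the order asked, and still so for the second after the job is handed in, with the robot touching nothing.
It also fails if it takes over 48 s, if anything falls off the work surface, if the arm or the gripper's body presses on something with over 40 N, if the wrist force passes 120 N, or if a joint passes its speed limit or range.

## Working session

There is one attempt and no reset: what is moved stays moved. The work goes in short steps, Python scripts to look and compute and a tool call to move; the robot and the scene stay as the last step left them, time stands still between calls to the robot, and variables do not carry over. Pictures are saved under pics/ and viewed, at most 13 in all, crops included, and the job is handed in when it is done.

Besides the shell and the picture viewer there is one more tool, called after ">>>" in YAML: its name, and indented under it one key for each argument. play_rows: Moves the arm, as the interface text tells. Its arguments: {"type":"object","properties":{"rows":{"type":"array","items":{"type":"array"}},"grip_force":{"type":"number"}},"required":["rows"]}

```bash
mkdir -p pics; ls; cat > h.py <<'E'
import numpy as np, cv2
from station import *
from scipy.spatial.transform import Rotation as R
def cam(n):
    c=get_calibration(n); f=192/np.tan(np.radians(c['vfov']/2))
    a=np.array(c['attitude'],float)
    M=R.from_quat(a).as_matrix() if a.size==4 else a.reshape(3,3)
    return f,c['cx'],c['cy'],np.array(c['xyz']),M
def pts(n,depth):
    f,cx,cy,p,M=cam(n); v,u=np.mgrid[:384,:512]
    d=np.stack([(u-cx)/f*depth,(v-cy)/f*depth,depth],-1)
    return d@M.T+p
def plane(n,u,v,z):
    f,cx,cy,p,M=cam(n); d=M@np.array([(u-cx)/f,(v-cy)/f,1]); return p+d*(z-p[2])/d[2]
E
python3 - <<'E'
from h import *
for n in('scene','top'):
    im,d=snapshot(n); cv2.imwrite(f'pics/{n}0.png',im[:,:,::-1]); np.save(n+'0.npy',d); print(get_calibration(n),(d>0).mean())
s=sense(); print(s)
E
```

```text
pics
{'vfov': 51.7465038195512, 'cx': 250.0382335639686, 'cy': 200.98213961663262, 'xyz': array([0.01586769, 0.53742119, 0.80874346]), 'attitude': array([-0.31633552,  0.8398012 , -0.41108923,  0.16022304])} 0.9960378011067709
{'vfov': 45.29382273634436, 'cx': 258.78487059956996, 'cy': 197.60902862329945, 'xyz': array([ 0.387962  , -0.11477368,  1.34377132]), 'attitude': array([ 0.70726013, -0.70173263,  0.06775618, -0.05256915])} 0.995941162109375
{'t': 0.1, 'q': array([-1.41451790e+00,  5.28376813e-01,  1.43376983e+00,  1.98876210e-05,
        1.18143941e+00, -1.78519102e-01]), 'qd': array([ 0.00068445, -0.00136841, -0.00316248, -0.00029266, -0.00101926,
        0.00110304]), 'tau': array([ 1.15813987e-04, -4.43302274e+01, -1.78585911e+01, -2.41404323e-04,
        3.88309956e-03, -1.62742123e-05]), 'tcp_pos': array([ 0.20528239, -0.58965283,  0.23843064]), 'tool_rot': array([ 9.86021655e-01,  1.66614230e-01,  2.02786377e-05, -9.96537273e-04]), 'force': array([ 1.09185514, -0.72705449,  0.1934335 ]), 'ft_torque': array([ 0.0205502 , -0.02905721,  0.01917505]), 'gripper_force': 0.0, 'finger_gap': 1.0013118510997638}
```

View pics/scene0.png

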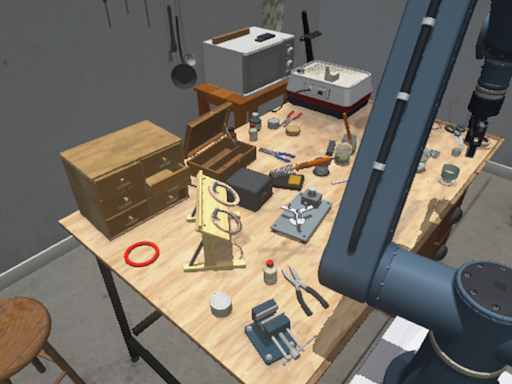

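View pics/top0.png

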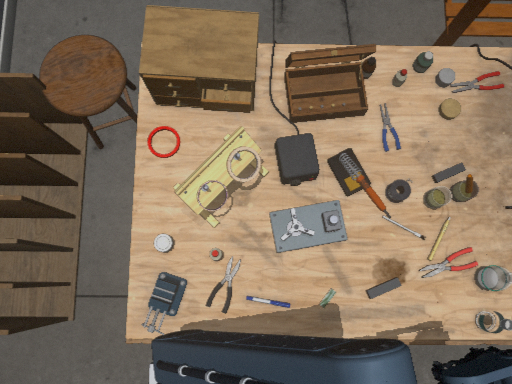

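The top view shows the rack around (222,178) with rolls at (214,198) and (243,167). The stand is at (297,228) with the plunger at (332,219), the bottle at (216,254), the tin at (163,242), and a red decoy at (164,141).

```bash
python3 - <<'E'
from h import *
t=cv2.imread('pics/top0.png'); s=cv2.imread('pics/scene0.png')
a=cv2.resize(t[120:260,170:360],(800,590),interpolation=cv2.INTER_CUBIC)
b=cv2.resize(s[160:280,170:340],(800,565),interpolation=cv2.INTER_CUBIC)
cv2.imwrite('pics/top0c.png',a);cv2.imwrite('pics/scene0c.png',b)
P=pts('top',np.load('top0.npy'))
# board plane: pixels in rack region with tilt
reg=P[125:225,170:275]; 
hsv=cv2.cvtColor(t,cv2.COLOR_BGR2HSV)[125:225,170:275]
Q=reg[(reg[...,2]>0.09)&(reg[...,2]<0.26)]
best=None; rng=np.random.default_rng(0)
for i in range(400):
    q=Q[rng.choice(len(Q),3,False)]; n=np.cross(q[1]-q[0],q[2]-q[0]); n/=np.linalg.norm(n)+1e-12
    k=abs((Q-q[0])@n)<.002
    if best is None or k.sum()>best.sum(): best=k
I=Q[best]; c=I.mean(0); n=np.linalg.svd(I-c)[2][2]; n*=np.sign(n[2]); print('plane',c,n,best.sum(),len(Q),'tilt',np.degrees(np.arccos(n[2])),'yaw',np.degrees(np.arctan2(-n[1],-n[0])))
yaw=np.arctan2(-n[1],-n[0]); X=np.array([np.cos(yaw),np.sin(yaw),0]);Y=np.array([-np.sin(yaw),np.cos(yaw),0])
for nm,ax in(('x',X),('y',Y)):
    w=I@ax; print(nm,np.percentile(w,[0,1,5,50,95,99,100]))
z=I[:,2];print('z',np.percentile(z,[0,1,5,50,95,99,100]))
# points above board 2..12mm
h=(reg-c)@n
m=(h>.002)&(h<.012)&(reg[...,2]>.09)
print('ring px',m.sum())
np.set_printoptions(precision=4,suppress=True)
# stand arms: z ~0.058
S=P[195:255,265:350]; k=abs(S[...,2]-.058)<.005; print('arms mean',S[k].mean(0),k.sum())
k=abs(S[...,2]-.020)<.005; r=cv2.minAreaRect(S[k][:,:2].astype(np.float32)*1000); print('base',r)
k=abs(S[...,2]-.078)<.006; print('pl',S[k].mean(0),k.sum())
E
```

```text
plane [ 0.66258453 -0.0327865   0.13987501] [-0.33959394 -0.35416092  0.87134723] 1496 3331 tilt 29.38442402968162 yaw 46.20287954712145
x [0.37012222 0.37558822 0.40172011 0.43522207 0.46677867 0.47850034
 0.47943466]
y [-0.62936426 -0.62716491 -0.61756685 -0.49751917 -0.39292896 -0.38357932
 -0.38175746]
z [0.10220112 0.10764378 0.12092565 0.14041564 0.15817979 0.16444705
 0.16610929]
ring px 1123
arms mean [ 0.5371 -0.2882  0.057 ] 359
base ((542.1946411132812, -300.60455322265625), (127.04098510742188, 243.8231964111328), 11.077380180358887)
pl [ 0.5432 -0.3237  0.078 ] 75
```

View pics/top0c.png

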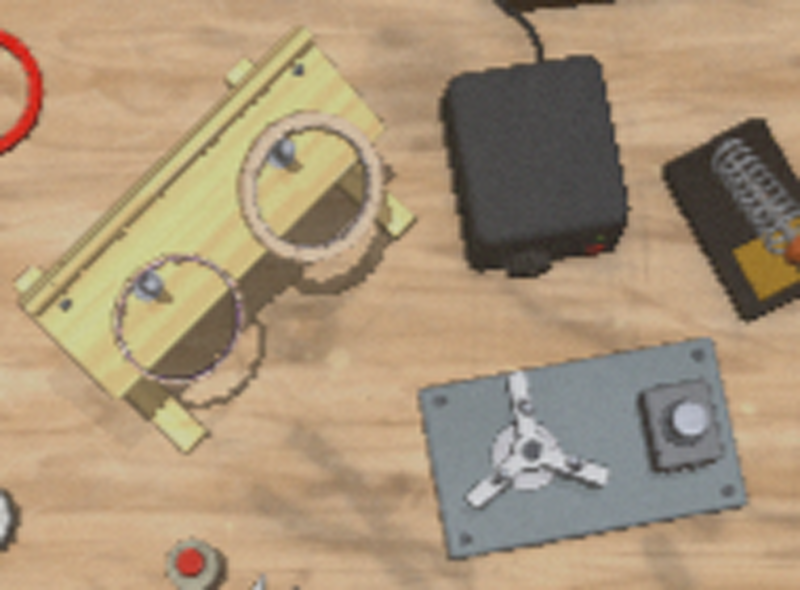

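View pics/scene0c.png

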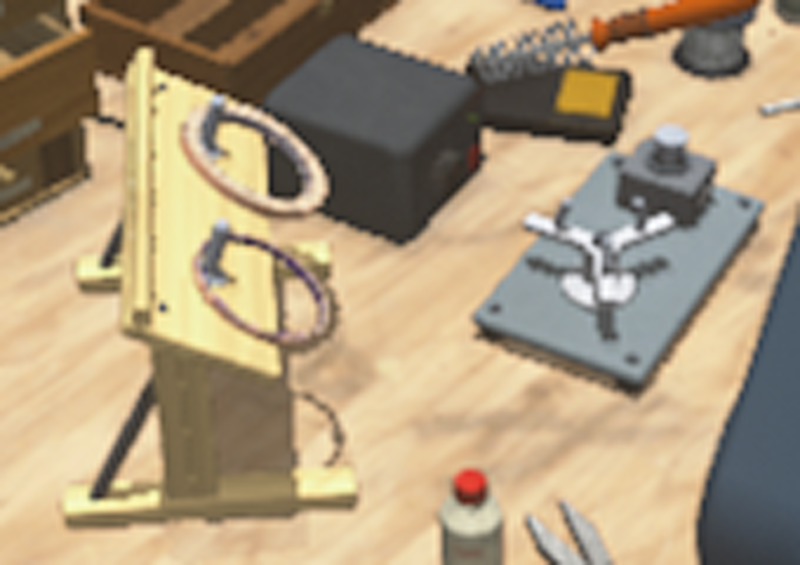

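The crop shows the thick roll on the right (-y) hook, at about (244,164) in the top image. The thin one is at (212,195). The stand's arms centre on about (297,227) and the plunger is at about (334,220).

```bash
cat > loc.py <<'E'
from h import *
np.set_printoptions(precision=4,suppress=True)
def rays_plane(n,uv,p0,nn):
    f,cx,cy,p,M=cam(n); uv=np.asarray(uv,float)
    d=np.c_[(uv[:,0]-cx)/f,(uv[:,1]-cy)/f,np.ones(len(uv))]@M.T
    return p+d*(((p0-p)@nn)/(d@nn))[:,None]
def circ(q):
    A=np.c_[2*q,np.ones(len(q))]; s=np.linalg.lstsq(A,(q**2).sum(1),rcond=None)[0]
    return s[0],s[1],np.sqrt(s[2]+s[0]**2+s[1]**2)
E
python3 - <<'E'
from loc import *
t=cv2.imread('pics/top0.png'); P=pts('top',np.load('top0.npy'))
c=np.array([.66258,-.03279,.13988]); yaw=np.radians(46.2)
box={'thick':(244,165,20),'thin':(212,195,19)}
for it in range(3):
    X=np.array([np.cos(yaw),np.sin(yaw),0]);Y=np.array([-np.sin(yaw),np.cos(yaw),0]);Z=np.array([0,0,1.])
    u=.866*X+.5*Z;n=-.5*X+.866*Z
    h=(P-c)@n; C={}
    for k,(a,b,r) in box.items():
        m=((h>.002)&(h<.013)).astype(np.uint8); v,uu=np.nonzero(m)
        th=.008 if k=='thick' else .005
        uv=np.c_[uu,v]; W=rays_plane('top',uv,c+n*th,n)
        q=np.c_[(W-c)@u,(W-c)@Y]
        g=rays_plane('top',[[a,b]],c+n*th,n)[0]-c; g=np.array([g@u,g@Y])
        ro=.0485 if k=='thick' else .0425; rm=(ro+.038)/2
        for _ in range(8):
            rr=np.hypot(*(q-g).T); s=q[abs(rr-rm)<(.012 if _<3 else .0075)]; f=circ(s); g=np.array(f[:2])
        C[k]=c+g[0]*u+g[1]*Y; print(k,C[k],f[2],len(s))
    d=(C['thin']-C['thick']); print('dist',np.linalg.norm(d)); yaw=np.arctan2(-d[0],d[1]); print('yaw',np.degrees(yaw))
# vertical check: board plane height at centre with tilt 30
hsv=cv2.cvtColor(t,cv2.COLOR_BGR2HSV)
# base
m=np.zeros((384,512),np.uint8); z=P[...,2]; k=(hsv[...,1]<95)&(hsv[...,0]>80)&(hsv[...,0]<125)
m[190:260,262:352]=(k[190:260,262:352]|(z[190:260,262:352]>.04))
cs=max(cv2.findContours(m,0,1)[0],key=cv2.contourArea); rc=cv2.minAreaRect(cs); bp=cv2.boxPoints(rc)
W=rays_plane('top',bp,np.array([0,0,.02]),np.array([0,0,1.])); print('base',W[:,:2],np.linalg.norm(np.diff(W,axis=0),axis=1),'ctr',W.mean(0))
pl=P[(z>.070)&(z<.086)&(np.indices(z.shape)[1]>322)&(np.indices(z.shape)[1]<346)&(np.indices(z.shape)[0]>205)&(np.indices(z.shape)[0]<232)]
print('plunger',np.median(pl,0),pl.min(0),pl.max(0),len(pl))
print('plunger px',plane('top',333.9,219.7,.078),'arms px',plane('top',296.6,226.8,.058))
m=((z>.05)&(z<.066)); vv,uu=np.nonzero(m); kk=(vv>200)&(vv<250)&(uu>270)&(uu<320)
Aw=rays_plane('top',np.c_[uu,vv][kk],np.array([0,0,.058]),np.array([0,0,1.]))[:,:2]
np.save('arms.npy',Aw)
g=Aw.mean(0)
for _ in range(5):
    d=Aw-g; a=np.angle((np.exp(3j*np.arctan2(d[:,1],d[:,0]))*(np.hypot(*d.T)>.02)).sum())/3
    # distal tips per arm -> lines
    L=[]
    for j in range(3):
        t_=a+j*2*np.pi/3; e=np.array([np.cos(t_),np.sin(t_)]); pe=np.array([-e[1],e[0]])
        s=(d@e>.02)&(abs(d@pe)<.012); L.append((pe,(Aw[s]@pe).mean()))
    g=np.linalg.lstsq(np.array([l[0] for l in L]),np.array([l[1] for l in L]),rcond=None)[0]
print('arms',g,np.degrees(a),len(Aw))
E
```

```text
thick [ 0.6916 -0.0953  0.1254] 0.04377691075287353 384
thin [ 0.6037 -0.0131  0.1246] 0.040491121589277757 183
dist 0.12033708120939607
yaw 46.92422547118826
thick [ 0.6917 -0.0952  0.125 ] 0.043755189210520885 391
thin [ 0.6036 -0.0131  0.125 ] 0.04062000880512165 172
dist 0.12041506514452048
yaw 46.983098177739215
thick [ 0.6917 -0.0952  0.125 ] 0.04375407039854658 393
thin [ 0.6036 -0.0131  0.125 ] 0.040621531148830915 171
dist 0.12047562881331163
yaw 46.98465093784277
base [[ 0.5737 -0.1735]
 [ 0.6137 -0.3783]
 [ 0.4968 -0.3969]
 [ 0.4584 -0.1948]] [0.2087 0.1184 0.2056] ctr [ 0.5356 -0.2859  0.02  ]
plunger [ 0.5478 -0.348   0.0775] [ 0.5361 -0.3593  0.0703] [ 0.5589 -0.3368  0.0833] 60
plunger px [ 0.5456 -0.3506  0.078 ] arms px [ 0.5271 -0.2486  0.058 ]
arms [ 0.5274 -0.2453] 11.044656701041571 228
```

```bash
cat >> loc.py <<'E'
def frame(tilt,yaw):
    "tool y = up-slope direction at yaw, tilted by tilt deg"
    y=np.radians(yaw);t=np.radians(tilt);X=np.array([np.cos(y),np.sin(y),0]);Z=np.array([0,0,1.])
    yt=np.cos(t)*X+np.sin(t)*Z; zt=np.sin(t)*X-np.cos(t)*Z
    return np.c_[np.cross(yt,zt),yt,zt]
def delta(p,M=None,label=''):
    s=sense(); A=R.from_quat(s['tool_rot']).as_matrix(); 
    sh=A.T@(np.array(p)-s['tcp_pos'])*1000
    out=[label,'shift(tool mm, before turn)',sh]
    if M is not None:
        out+=['turn(deg)',np.degrees(R.from_matrix(A.T@M).as_rotvec()),'shift after turn',M.T@(np.array(p)-s['tcp_pos'])*1000]
    print(*out)
C=np.array([.6917,-.0952,.125]); RY=47.; S=np.array([.5278,-.246,.058]); SY=10.9
G=frame(30,RY); nrm=-G[:,2]; TG=C-.04325*G[:,1]+.004*nrm-.011*nrm
E
python3 - <<'E'
from loc import *
pre=TG+.09*nrm; print(TG,pre)
delta([pre[0],pre[1],.3],frame(0,RY),'level'); 
print((G.T@frame(0,RY)))
E
```

```text
[ 0.6685 -0.12    0.0973] [ 0.6379 -0.1529  0.1753]
level shift(tool mm, before turn) [ 552.0658 -270.452   -60.8344] turn(deg) [  -0.0477   -0.1286 -117.8179] shift after turn [-18.5273 614.4003 -61.5694]
[[ 1.    -0.     0.   ]
 [ 0.     0.866 -0.5  ]
 [ 0.     0.5    0.866]]
```

>>> play_rows:
  rows:
    - [[0,0,0],[0,0,-30],0.5]
    - [[0,0,0],[0,0,-30],0.7]
    - [[0,0,0],[30,-15,0],0.72]
    - [[0,0,0],[30,-15,0],0.72]
    - [[0,0,0],[30,-15,0],0.72]
    - [[0,0,0],[30,-15,0],0.72]
    - [[0,0,0],[30,-15,0],0.72]
    - [[0,0,0],[30,-15,0],0.72]
    - [[0,0,0],[30,-15,0],0.72]
    - [[0,0,0],[30,-15,0],0.72]
    - [[0,0,0],[30,-15,0],0.72]
    - [[0,0,0],[30,-15,0],0.72]
  grip_force: 40

```text
t: 1.1
tcp_pos: [0.4402, -0.3484, 0.299]
tool_rot: [0.986, 0.167, -0.0, -0.0]
force: [1.0, -0.8, -0.2]
finger_gap: 0.278
gripper_force: 0.0
```

>>> play_rows:
  rows:
    - [[0,0,0],[30,-15,0],0.72]
    - [[0,0,0],[30,-15,0],0.72]
    - [[0,0,0],[30,-15,0],0.72]
    - [[0,0,0],[30,-15,0],0.72]
    - [[0,0,0],[30,-15,0],0.72]
    - [[0,0,0],[30,-15,0],0.72]
    - [[0,0,-7],[0,0,0],0.72]
    - [[0,0,-7],[0,0,0],0.72]
    - [[0,0,-7],[0,0,0],0.72]
    - [[0,0,-7],[0,0,0],0.72]
    - [[0,0,-7],[0,0,0],0.72]
    - [[0,0,-7],[0,0,0],0.72]

```text
t: 2.1
tcp_pos: [0.5796, -0.2055, 0.2987]
tool_rot: [0.859, 0.512, -0.0, -0.001]
force: [0.0, 0.4, -0.3]
finger_gap: 0.284
gripper_force: 0.0
```

>>> play_rows:
  rows:
    - [[0,0,-7],[0,0,0],0.72]
    - [[0,0,-7],[0,0,0],0.72]
    - [[0,0,-7],[0,0,0],0.72]
    - [[0,0,-7],[0,0,0],0.72]
    - [[0,0,-7],[0,0,0],0.72]
    - [[0,0,-7],[0,0,0],0.72]
    - [[0,0,-7],[0,0,0],0.72]
    - [[0,0,-7],[0,0,0],0.72]
    - [[0,0,-7],[0,0,0],0.72]
    - [[0,0,-7],[0,0,0],0.72]
    - [[0,0,0],[0,0,0],0.72]

```text
t: 3.02
tcp_pos: [0.5795, -0.2057, 0.2987]
tool_rot: [0.412, 0.911, 0.0, -0.001]
force: [-0.2, 0.1, 0.2]
finger_gap: 0.279
gripper_force: 0.0
```

```bash
python3 - <<'E'
from loc import *
pre=TG+.09*nrm
delta([pre[0],pre[1],.3],G,'tilt'); s=sense(); print(s['t'],s['q'],s['tcp_pos'],s['finger_gap'])
E
```

```text
tilt shift(tool mm, before turn) [ 1.1501 78.6349 -1.3191] turn(deg) [-29.9976   1.4215  -5.5924] shift after turn [-6.6727 68.5042 38.0677]
3.0167 [-0.5226  0.4551  1.3871 -0.      1.3007 -1.2433] [ 0.5795 -0.2057  0.2987] 0.27864787299703797
```

>>> play_rows:
  rows:
    - [[0,0,0],[0,26,0],0.72]
    - [[0,0,0],[0,26,0],0.72]
    - [[0,0,0],[0,26,0],0.72]
    - [[-6,0.3,-1.1],[0,0,0],0.72]
    - [[-6,0.3,-1.1],[0,0,0],0.72]
    - [[-6,0.3,-1.1],[0,0,0],0.72]
    - [[-6,0.3,-1.1],[0,0,0],0.72]
    - [[-6,0.3,-1.1],[0,0,0],0.72]
    - [[0,0,0],[0,0,0],0.72]
    - [[0,0,0],[0,0,0],0.72]

```text
t: 3.85
tcp_pos: [0.6377, -0.1555, 0.2983]
tool_rot: [0.358, 0.897, 0.24, 0.094]
force: [-0.7, 0.6, 0.1]
finger_gap: 0.281
gripper_force: 0.0
```

```bash
python3 - <<'E'
from loc import *
delta(TG+.04*nrm,G,'pre'); delta(TG,G,'grip'); s=sense(); print(s['t'],s['q'],s['tcp_pos'])
E
```

```text
pre shift(tool mm, before turn) [  1.1293 -59.4992 157.7118] turn(deg) [-0.1119  0.0171 -0.5109] shift after turn [  1.6142 -59.7948 157.5957]
grip shift(tool mm, before turn) [  1.1416 -59.4212 197.7117] turn(deg) [-0.1119  0.0171 -0.5109] shift after turn [  1.6142 -59.7948 197.5957]
3.85 [-0.6364  0.4699  1.4765  0.5623  1.1907 -1.66  ] [ 0.6377 -0.1555  0.2983]
```

>>> play_rows:
  rows:
    - [[0,0,-0.5],[0,-30,0],0.72]
    - [[0,0,0],[1.6,-30,0],0.72]
    - [[0,0,0],[0,0,30],0.72]
    - [[0,0,0],[0,0,30],0.72]
    - [[0,0,0],[0,0,30],0.72]
    - [[0,0,0],[0,0,30],0.72]
    - [[0,0,0],[0,0,20],0.72]
    - [[0,0,0],[0,0,12],0.72]
    - [[0,0,0],[0,0,0],0.72]
    - [[0,0,0],[0,0,0],0.72]

```text
t: 4.68
tcp_pos: [0.6547, -0.1353, 0.1379]
tool_rot: [0.351, 0.9, 0.24, 0.096]
force: [0.4, -0.0, 0.3]
finger_gap: 0.281
gripper_force: 0.0
```

```bash
python3 - <<'E'
from loc import *
delta(TG,G,'grip'); 
a=snapshot('scene')[0][:,:,::-1]; b=snapshot('top')[0][:,:,::-1]
A=cv2.resize(a[150:270,190:290],(400,480),interpolation=2);B=cv2.resize(b[110:230,195:295],(400,480),interpolation=2)
cv2.imwrite('pics/pre.png',np.hstack([A,B]))
E
```

```text
grip shift(tool mm, before turn) [ 0.3447 -2.5022 45.4273] turn(deg) [-0.003   0.0407  0.3975] shift after turn [ 0.2951 -2.5068 45.4274]
```

View pics/pre.png

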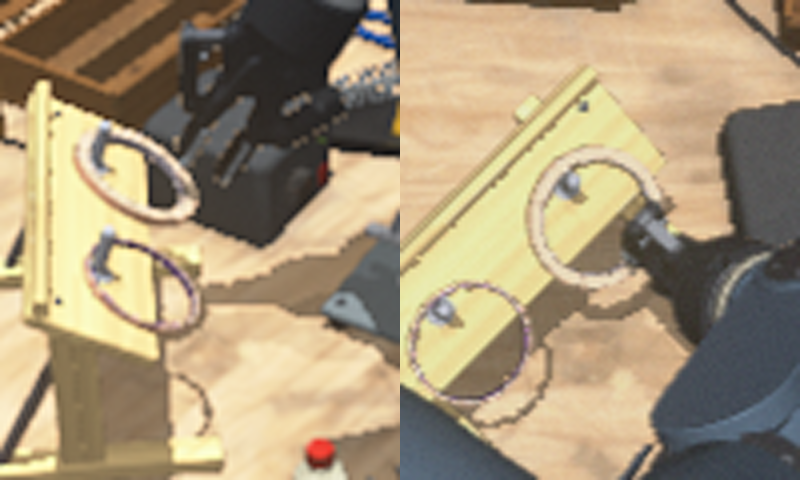

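The left view shows the jaws in front of and above the thick roll's lower wall, and the right view agrees allowing for parallax. I'll descend.

>>> play_rows:
  rows:
    - [[0,0,0.4],[0,-2.5,0],0.72]
    - [[0,0,0],[0,0,10],0.72]
    - [[0,0,0],[0,0,10],0.72]
    - [[0,0,0],[0,0,8],0.72]
    - [[0,0,0],[0,0,5],0.72]
    - [[0,0,0],[0,0,0],0.72]

```text
t: 5.28
tcp_pos: [0.6633, -0.1244, 0.1061]
tool_rot: [0.355, 0.898, 0.241, 0.094]
force: [0.3, 0.1, -0.9]
finger_gap: 0.282
gripper_force: 0.0
```

```bash
python3 - <<'E'
from loc import *
delta(TG,G,'grip'); 
a=snapshot('scene')[0][:,:,::-1]; b=snapshot('top')[0][:,:,::-1]
A=cv2.resize(a[170:230,210:260],(400,480),interpolation=2);B=cv2.resize(b[140:200,220:270],(400,480),interpolation=2)
cv2.imwrite('pics/pre2.png',np.hstack([A,B]))
E
```

```text
grip shift(tool mm, before turn) [-0.814   1.4549 10.9995] turn(deg) [-0.004  -0.0969 -0.1163] shift after turn [-0.7983  1.4525 11.001 ]
```

View pics/pre2.png

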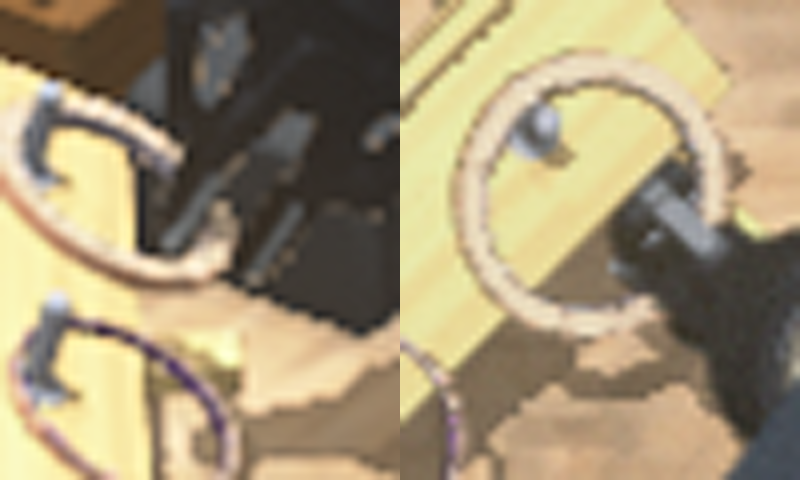

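The wall now sits between the two jaws. I'll go the last 11 mm and close.

>>> play_rows:
  rows:
    - [[0,0,0],[-0.8,1.5,5],0.72]
    - [[0,0,0],[0,0,6],0.72]
    - [[0,0,0],[0,0,0],0.78]
    - [[0,0,0],[0,0,0],0.84]
    - [[0,0,0],[0,0,0],0.9]
    - [[0,0,0],[0,0,0],1]
    - [[0,0,0],[0,0,0],1]
    - [[0,0,0],[0,0,0],1]
  grip_force: 60

```text
t: 6.05
tcp_pos: [0.6689, -0.1211, 0.099]
tool_rot: [0.355, 0.898, 0.241, 0.095]
force: [-0.1, -0.3, -1.1]
finger_gap: 0.109
gripper_force: 57.4
```

```bash
python3 - <<'E'
from loc import *
delta(TG,G,'grip'); s=sense(); print(s['finger_gap'],s['gripper_force'],s['force'])
print(G.T@[0,0,.07])
E
```

```text
grip shift(tool mm, before turn) [ 1.0381 -0.3662  1.7463] turn(deg) [ 0.0103  0.0601 -0.0715] shift after turn [ 1.0367 -0.3646  1.7475]
0.10865979233410372 57.35261899419129 [-0.1114 -0.3492 -1.1306]
[ 0.      0.035  -0.0606]
```

>>> play_rows:
  rows:
    - [[0,0,0],[0,3,-5.2],1]
    - [[0,0,0],[0,5,-8.7],1]
    - [[0,0,0],[0,6,-10.4],1]
    - [[0,0,0],[0,6,-10.4],1]
    - [[0,0,0],[0,6,-10.4],1]
    - [[0,0,0],[0,6,-10.4],1]
    - [[0,0,0],[0,6,-10.4],1]
    - [[0,0,0],[0,6,-10.4],1]
    - [[0,0,0],[0,8,-13.8],1]
    - [[0,0,0],[0,8,-13.8],1]
    - [[0,0,0],[0,8,-13.8],1]
    - [[0,0,0],[0,0,0],1]

```text
t: 7.05
tcp_pos: [0.6709, -0.1219, 0.2396]
tool_rot: [0.354, 0.898, 0.241, 0.099]
force: [-0.0, 0.1, -1.5]
finger_gap: 0.106
gripper_force: 57.4
```

```bash
cat >> loc.py <<'E'
F=frame(0,SY); LOAD=S-.04325*F[:,1]+np.array([0,0,.004-.011])
E
python3 - <<'E'
from loc import *
print(LOAD); s=sense(); print(s['finger_gap'],s['gripper_force'],s['force'])
delta(LOAD+[0,0,.12],F,'above')
a=snapshot('scene')[0][:,:,::-1]; b=snapshot('top')[0][:,:,::-1]
A=cv2.resize(a[110:260,190:315],(400,480),interpolation=2);B=cv2.resize(b[110:230,195:295],(400,480),interpolation=2)
cv2.imwrite('pics/lift.png',np.hstack([A,B]))
E
```

```text
[ 0.4853 -0.2542  0.051 ]
0.10593096970114067 57.403879445046186 [-0.0017  0.1393 -1.4879]
above shift(tool mm, before turn) [  45.569  -227.4477  -53.1839] turn(deg) [29.2829 -9.0525 35.2587] shift after turn [ -94.8212 -207.219    68.6059]
```

View pics/lift.png

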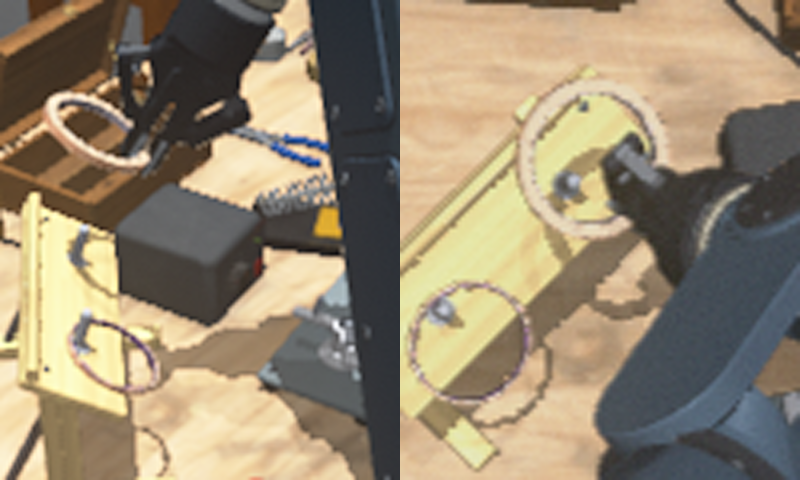

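Both views show the roll off the hook and held at the front wall. The thin roll still hangs.

>>> play_rows:
  rows:
    - [[0,0,0],[3,-12,-7],1]
    - [[0,0,0],[5.7,-24,-14],1]
    - [[0,0,0],[5.7,-24,-14],1]
    - [[0,0,0],[5.7,-24,-14],1]
    - [[0,0,0],[5.7,-24,-14],1]
    - [[0,0,0],[5.7,-24,-14],1]
    - [[0,0,0],[5.7,-24,-14],1]
    - [[0,0,0],[5.7,-24,-14],1]
    - [[0,0,0],[3,-12,-7],1]
    - [[2.1,-0.65,2.5],[0,0,0],1]
    - [[4.2,-1.3,5],[0,0,0],1]
    - [[4.2,-1.3,5],[0,0,0],1]

```text
t: 8.15
tcp_pos: [0.4814, -0.253, 0.2344]
tool_rot: [0.468, 0.868, 0.156, 0.059]
force: [-0.3, 0.3, -1.1]
finger_gap: 0.11
gripper_force: 57.6
```

>>> play_rows:
  rows:
    - [[4.2,-1.3,5],[0,0,0],1]
    - [[4.2,-1.3,5],[0,0,0],1]
    - [[4.2,-1.3,5],[0,0,0],1]
    - [[4.2,-1.3,5],[0,0,0],1]
    - [[2.1,-0.65,2.5],[0,0,0],1]
    - [[0,0,0],[0,0,0],1]
    - [[0,0,0],[0,0,0],1]

```text
t: 8.73
tcp_pos: [0.4829, -0.2513, 0.2347]
tool_rot: [0.634, 0.773, -0.002, -0.005]
force: [-0.7, -0.3, -1.6]
finger_gap: 0.103
gripper_force: 57.7
```

```bash
cat > ring.py <<'E'
from loc import *
def ring():
    "ring near the tool: plane and centre from the clouds of both cameras"
    s=sense(); A=R.from_quat(s['tool_rot']).as_matrix(); g=s['tcp_pos']-.011*A[:,2]
    c0=g+.04325*A[:,1]
    for n in('top','scene'):
        im,d=snapshot(n); P=pts(n,d); L=(P-c0)@A; r=np.hypot(L[...,0],L[...,1])
        hsv=cv2.cvtColor(im,cv2.COLOR_RGB2HSV)
        m=(abs(r-.04325)<.015)&(abs(L[...,2]+.004)<.012)&(L[...,1]>-.025)&(im[...,0]>120)
        q=L[m]
        if len(q)<40: print(n,'few',len(q)); continue
        B=np.c_[q[:,:2],np.ones(len(q))]; z=q[:,2]; k=np.ones(len(q),bool)
        for _ in range(5):
            w=np.linalg.lstsq(B[k],z[k],rcond=None)[0]; e=z-B@w; k=abs(e)<.003
        # ray-cast mask pixels on top face plane (mean radius known)
        cc=circ(q[k][:,:2]); print(n,len(q),k.sum(),'centre in tool xy mm',np.round(np.array(cc)*1000,1),'tilt x,y deg',np.degrees(w[:2]),'z at c mm',w[2]*1000)
    print('tcp',s['tcp_pos'])
E
python3 - <<'E'
from ring import *
ring(); delta(LOAD+[0,0,.12],F,'above'); print(sense()['t'])
E
```

```text
top 118 97 centre in tool xy mm [ 4.1  3.4 40.3] tilt x,y deg [0.6801 0.5132] z at c mm -1.7073499955805014
scene 158 132 centre in tool xy mm [ 3.5 -0.2 42.5] tilt x,y deg [0.3047 0.0907] z at c mm -1.3050714793540956
tcp [ 0.4829 -0.2513  0.2347]
above shift(tool mm, before turn) [-3.0363  2.774  63.9941] turn(deg) [-0.456  -0.2544  0.2675] shift after turn [-2.7403  2.278  64.027 ]
8.8333
```

>>> play_rows:
  rows:
    - [[-0.45,-0.25,0.3],[-3,1.2,0],1]
    - [[0,0,0],[-3.5,1.2,0],1]
    - [[0,0,0],[0,0,15],1]
    - [[0,0,0],[0,0,20],1]
    - [[0,0,0],[0,0,20],1]
    - [[0,0,0],[0,0,20],1]
    - [[0,0,0],[0,0,20],1]
    - [[0,0,0],[0,0,20],1]
    - [[0,0,0],[0,0,10],1]
    - [[0,0,0],[0,0,5],1]
    - [[0,0,0],[0,0,0],1]
    - [[0,0,0],[0,0,0],1]

```text
t: 9.83
tcp_pos: [0.4878, -0.2588, 0.1064]
tool_rot: [0.637, 0.771, -0.0, 0.002]
force: [0.5, -0.1, -1.8]
finger_gap: 0.102
gripper_force: 57.7
```

```bash
sed -i "s/^    print('tcp'/    print('tcp'/; s/^        cc=circ/        from scipy.optimize import least_squares as ls; qq=q[k][:,:2]; f=ls(lambda c:np.hypot(*(qq-c).T)-.04325,[0,0],loss='soft_l1',f_scale=.003).x; print('fixedR',f*1000,'world',c0+A@np.r_[f,0])\n        cc=circ/" ring.py
python3 - <<'E'
from ring import *
ring(); delta(LOAD+[0,0,.05],F,'above'); print(S)
a=snapshot('scene')[0][:,:,::-1]; b=snapshot('top')[0][:,:,::-1]
A=cv2.resize(a[165:255,255:330],(400,480),interpolation=2);B=cv2.resize(b[180:270,255:330],(400,480),interpolation=2)
cv2.imwrite('pics/above.png',np.hstack([A,B]))
E
```

```text
fixedR [1.3743 0.7118] world [ 0.5307 -0.2492  0.1175]
top 99 78 centre in tool xy mm [ 3.8  3.6 40.1] tilt x,y deg [-0.7855  0.8277] z at c mm -1.3963222659746135
fixedR [ 2.3114 -1.3142] world [ 0.5286 -0.2486  0.1175]
scene 145 121 centre in tool xy mm [ 2.3 -0.6 43.1] tilt x,y deg [-0.3066 -1.3078] z at c mm -0.6270389289724702
tcp [ 0.4878 -0.2588  0.1064]
above shift(tool mm, before turn) [ 5.1853 -1.8771  6.0059] turn(deg) [ 0.1349  0.2359 -0.049 ] shift after turn [ 5.1621 -1.8585  6.0316]
[ 0.5278 -0.246   0.058 ]
```

View pics/above.png

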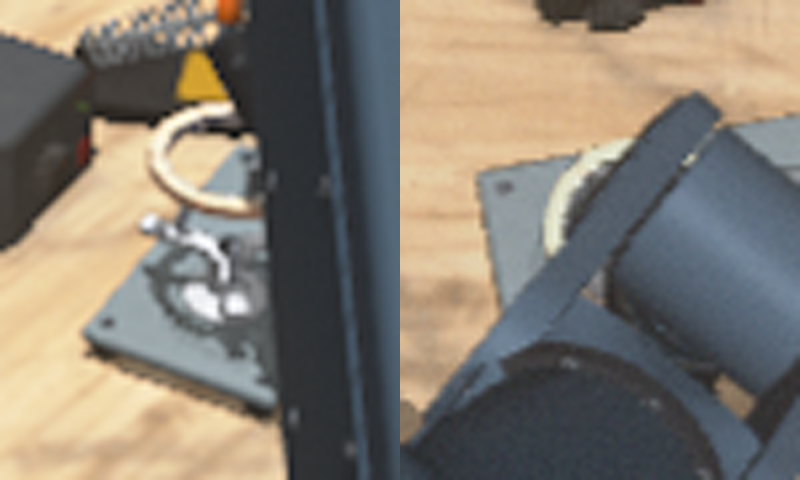

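The views show the roll level above the arms, mostly hidden by the robot arm. Its centre is within about 3 mm, so I'll trim that and lower.

>>> play_rows:
  rows:
    - [[0,0,0],[2.4,-1.3,0],1]
    - [[0,0,0],[0,0,6],1]
    - [[0,0,0],[0,0,8],1]
    - [[0,0,0],[0,0,8],1]
    - [[0,0,0],[0,0,6],1]
    - [[0,0,0],[0,0,4],1]
    - [[0,0,0],[0,0,0],1]
    - [[0,0,0],[0,0,0],1]

```text
t: 10.7
tcp_pos: [0.4855, -0.2561, 0.0733]
tool_rot: [0.637, 0.771, -0.0, 0.001]
force: [-0.3, 0.8, -1.7]
finger_gap: 0.108
gripper_force: 57.7
```

```bash
python3 - <<'E'
from ring import *
ring(); delta(LOAD,F,'load'); s=sense();print(s['force'],s['ft_torque'])
E
```

```text
fixedR [0.3883 1.0711] world [ 0.529  -0.2473  0.0843]
top 99 72 centre in tool xy mm [ 3.8  4.8 39. ] tilt x,y deg [0.808  2.4417] z at c mm -2.554818420797613
fixedR [ 2.9177 -1.6795] world [ 0.5258 -0.2453  0.0843]
scene 139 121 centre in tool xy mm [ 3.9  0.4 41.9] tilt x,y deg [ 0.0239 -0.825 ] z at c mm -1.1401959159927275
tcp [ 0.4855 -0.2561  0.0733]
load shift(tool mm, before turn) [ 2.2416 -0.1683 22.9063] turn(deg) [ 0.0523  0.1384 -0.045 ] shift after turn [ 2.1864 -0.1456 22.9118]
[ 0.0969  0.929  -2.0204] [-0.0509  0.0326 -0.0092]
```

>>> play_rows:
  rows:
    - [[0,0,0],[0,0,5],1]
    - [[0,0,0],[0,0,5],1]
    - [[0,0,0],[0,0,4],1]
    - [[0,0,0],[0,0,2],1]
    - [[0,0,0],[0,0,0],1]
    - [[0,0,0],[0,0,0],1]

```text
t: 11.3
tcp_pos: [0.4856, -0.2561, 0.0576]
tool_rot: [0.637, 0.771, -0.0, 0.001]
force: [0.5, -0.6, -0.7]
finger_gap: 0.106
gripper_force: 57.7
```

>>> play_rows:
  rows:
    - [[0,0,0],[0,0,1],1]
    - [[0,0,0],[0,0,1],1]
    - [[0,0,0],[0,0,0],1]

```text
t: 11.55
tcp_pos: [0.4857, -0.2562, 0.0558]
tool_rot: [0.637, 0.771, -0.0, 0.001]
force: [0.5, -0.6, -2.2]
finger_gap: 0.105
gripper_force: 57.7
```

>>> play_rows:
  rows:
    - [[0,0,0],[0,0,1],1]
    - [[0,0,0],[0,0,0],1]

```text
t: 11.72
tcp_pos: [0.4857, -0.2562, 0.0548]
tool_rot: [0.637, 0.771, -0.0, 0.001]
force: [0.4, 0.4, -2.1]
finger_gap: 0.109
gripper_force: 57.7
```

>>> play_rows:
  rows:
    - [[0,0,0],[0,0,1],1]
    - [[0,0,0],[0,0,0],1]

```text
t: 11.88
tcp_pos: [0.4857, -0.2562, 0.0538]
tool_rot: [0.637, 0.771, -0.0, 0.001]
force: [-0.5, -0.2, -2.6]
finger_gap: 0.106
gripper_force: 57.7
```

>>> play_rows:
  rows:
    - [[0,0,0],[0,0,1],1]
    - [[0,0,0],[0,0,0],1]

```text
t: 12.05
tcp_pos: [0.4857, -0.2562, 0.0527]
tool_rot: [0.637, 0.771, -0.0, 0.001]
force: [0.1, 0.8, -1.3]
finger_gap: 0.109
gripper_force: 57.7
```

>>> play_rows:
  rows:
    - [[0,0,0],[0,0,1],1]
    - [[0,0,0],[0,0,0],1]

```text
t: 12.22
tcp_pos: [0.4858, -0.2562, 0.052]
tool_rot: [0.637, 0.771, -0.0, 0.001]
force: [0.1, -0.1, 1.0]
finger_gap: 0.107
gripper_force: 57.9
```

>>> play_rows:
  rows:
    - [[0,0,0],[0,0,0.6],1]
    - [[0,0,0],[0,0,0],1]
    - [[0,0,0],[0,0,0],1]

```text
t: 12.47
tcp_pos: [0.4858, -0.2563, 0.0518]
tool_rot: [0.637, 0.771, -0.0, 0.001]
force: [-1.3, 0.8, 4.8]
finger_gap: 0.105
gripper_force: 58.5
```

```bash
python3 - <<'E'
from ring import *
ring(); s=sense();print(s['force'],s['ft_torque'])
E
```

```text
fixedR [0.476  0.8228] world [ 0.529  -0.2475  0.0629]
top 96 68 centre in tool xy mm [ 6.7  7.3 35.8] tilt x,y deg [-2.205   0.4813] z at c mm -1.3582084139731825
fixedR [ 2.5025 -1.1854] world [ 0.5266 -0.2458  0.0628]
scene 141 106 centre in tool xy mm [ 2.6 -1.2 43.5] tilt x,y deg [-0.3893 -0.8233] z at c mm -2.003664922041006
tcp [ 0.4858 -0.2563  0.0518]
[-1.5217  0.8294  5.3931] [0.1694 0.1867 0.0051]
```

>>> play_rows:
  rows:
    - [[0,0,0],[0,0,0],0.88]
    - [[0,0,0],[0,0,0],0.84]
    - [[0,0,0],[0,0,0],0.8]
    - [[0,0,0],[0,0,0],0.76]
    - [[0,0,0],[0,0,0],0.74]
    - [[0,0,0],[0,0,0],0.74]

```text
t: 13.07
tcp_pos: [0.4858, -0.2562, 0.0511]
tool_rot: [0.637, 0.771, -0.0, 0.001]
force: [0.5, 0.2, 0.0]
finger_gap: 0.257
gripper_force: 0.0
```

>>> play_rows:
  rows:
    - [[0,0,0],[0,0,-5],0.74]
    - [[0,0,0],[0,0,-10],0.74]
    - [[0,0,0],[0,0,-15],0.74]
    - [[0,0,0],[0,0,-25],0.74]
    - [[0,0,0],[0,0,-30],0.74]
    - [[0,0,0],[0,0,-30],0.74]
    - [[0,0,0],[0,0,-30],0.8]
    - [[0,0,0],[0,0,0],0.9]
    - [[0,0,0],[0,0,0],1]

```text
t: 13.82
tcp_pos: [0.4866, -0.2567, 0.1991]
tool_rot: [0.637, 0.771, -0.0, 0.004]
force: [0.0, 0.9, -0.3]
finger_gap: 0.008
gripper_force: 0.0
```

```bash
python3 - <<'E'
from loc import *
b,d=snapshot('top'); a,d2=snapshot('scene')
for n,D in(('top',d),('scene',d2)):
    P=pts(n,D); r=np.hypot(P[...,0]-S[0],P[...,1]-S[1]); k=(abs(r-.043)<.004)&(P[...,2]>.03)&(P[...,2]<.1); q=P[k]
    w=np.linalg.lstsq(np.c_[q[:,:2]-S[:2],np.ones(len(q))],q[:,2],rcond=None)[0]; print(n,len(q),np.percentile(q[:,2],[5,50,95]),w)
Pm=np.array([S[0]+.105*np.sin(np.radians(SY)),S[1]-.105*np.cos(np.radians(SY)),.078]); print(Pm)
delta(Pm+[0,0,.03],None,'plunger')
A=cv2.resize(a[165:255,255:330],(400,480),interpolation=2);B=cv2.resize(b[180:270,265:340],(400,480),interpolation=2)
cv2.imwrite('pics/placed.png',np.hstack([A,B])[:,:,::-1]); print(sense()['finger_gap'])
E
```

```text
top 109 [0.0608 0.0649 0.0692] [ 0.0098 -0.0448  0.0664]
scene 141 [0.0578 0.0642 0.0666] [0.0056 0.0067 0.0634]
[ 0.5477 -0.3491  0.078 ]
plunger shift(tool mm, before turn) [-103.6259   43.8601   88.403 ]
-0.00019402152410396298
```

View pics/placed.png

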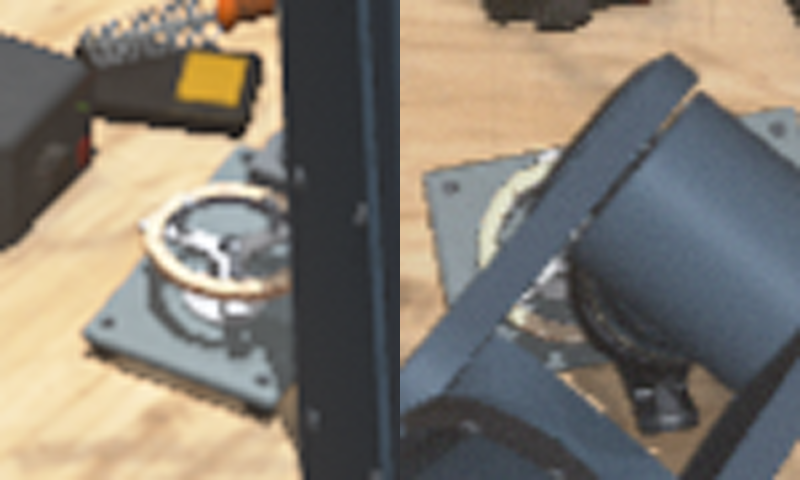

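The scene view shows the roll lying flat around the three prongs on the arms, with its top at about z = 0.065. Next is the plunger.

>>> play_rows:
  rows:
    - [[0,0,0],[-20.6,8.8,0],1]
    - [[0,0,0],[-20.6,8.8,0],1]
    - [[0,0,0],[-20.6,8.8,0],1]
    - [[0,0,0],[-20.6,8.8,0],1]
    - [[0,0,0],[-20.6,8.8,0],1]
    - [[0,0,0],[0,0,20],1]
    - [[0,0,0],[0,0,25],1]
    - [[0,0,0],[0,0,25],1]
    - [[0,0,0],[0,0,20],1]
    - [[0,0,0],[0,0,10],1]
    - [[0,0,0],[0,0,0],1]
    - [[0,0,0],[0,0,0],1]

```text
t: 14.92
tcp_pos: [0.5478, -0.3486, 0.0954]
tool_rot: [0.637, 0.771, -0.0, -0.0]
force: [0.1, -0.5, -0.6]
finger_gap: -0.001
gripper_force: 0.0
```

```bash
python3 - <<'E'
from loc import *
delta([.5477,-.3491,.086],F,'plunger'); print(sense()['force'])
b,d=snapshot('top'); a,d2=snapshot('scene')
A=cv2.resize(a[165:255,255:330],(400,480),interpolation=2);B=cv2.resize(b[180:270,285:360],(400,480),interpolation=2)
cv2.imwrite('pics/pl.png',np.hstack([A,B])[:,:,::-1])
E
```

```text
plunger shift(tool mm, before turn) [-0.5099 -0.1824  9.3677] turn(deg) [-0.0469  0.0075 -0.047 ] shift after turn [-0.511  -0.1905  9.3675]
[ 0.1484 -0.529  -0.5629]
```

View pics/pl.png

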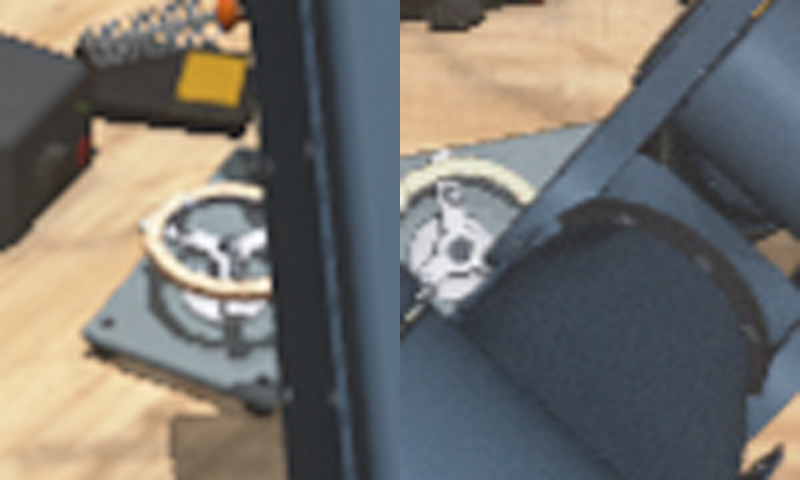

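The plunger is hidden by the arm, and the roll is seated with the prongs inside. I'll press down and watch the force.

>>> play_rows:
  rows:
    - [[0,0,0],[0,0,4],1]
    - [[0,0,0],[0,0,4],1]
    - [[0,0,0],[0,0,4],1]
    - [[0,0,0],[0,0,0],1]

```text
t: 15.35
tcp_pos: [0.5485, -0.3492, 0.0844]
tool_rot: [0.637, 0.771, -0.0, 0.001]
force: [-0.4, -0.5, 1.9]
finger_gap: 0.0
gripper_force: 0.8
```

>>> play_rows:
  rows:
    - [[0,0,0],[0,0,3],1]
    - [[0,0,0],[0,0,3],1]
    - [[0,0,0],[0,0,2],1]
    - [[0,0,0],[0,0,0],1]

```text
t: 15.68
tcp_pos: [0.5486, -0.3492, 0.0765]
tool_rot: [0.637, 0.771, -0.0, 0.001]
force: [0.5, -1.2, 4.7]
finger_gap: 0.0
gripper_force: 2.0
```

>>> play_rows:
  rows:
    - [[0,0,0],[0,0,1],1]
    - [[0,0,0],[0,0,0],1]

```text
t: 15.85
tcp_pos: [0.5486, -0.3492, 0.0758]
tool_rot: [0.637, 0.771, -0.0, 0.001]
force: [-0.3, -0.5, 4.6]
finger_gap: -0.004
gripper_force: 2.1
```

>>> play_rows:
  rows:
    - [[0,0,0],[0,0,1],1]
    - [[0,0,0],[0,0,1],1]
    - [[0,0,0],[0,0,0],1]

```text
t: 16.1
tcp_pos: [0.5486, -0.3492, 0.0741]
tool_rot: [0.637, 0.771, -0.0, 0.001]
force: [-1.1, 0.5, 6.0]
finger_gap: 0.002
gripper_force: 3.1
```

>>> play_rows:
  rows:
    - [[0,0,0],[0,0,1],1]
    - [[0,0,0],[0,0,0],1]

```text
t: 16.27
tcp_pos: [0.5486, -0.3493, 0.074]
tool_rot: [0.637, 0.771, -0.0, 0.002]
force: [-0.6, 2.2, 11.3]
finger_gap: 0.003
gripper_force: 5.4
```

The plunger has bottomed: 11 N with no further travel. I'll retract and move clear to check.

>>> play_rows:
  rows:
    - [[0,0,0],[0,0,0],1]
    - [[0,0,0],[0,0,-5],1]
    - [[0,0,0],[0,0,-8],1]
    - [[0,0,0],[0,0,-15],1]
    - [[0,0,0],[0,0,-25],1]
    - [[0,0,0],[0,0,-30],1]
    - [[0,0,0],[0,0,-30],1]
    - [[0,0,0],[0,0,-30],1]
    - [[0,0,0],[-25,-10,0],1]
    - [[0,0,0],[-25,-10,0],1]
    - [[0,0,0],[-25,-10,0],1]
    - [[0,0,0],[-25,-10,0],1]

```text
t: 17.27
tcp_pos: [0.5269, -0.4546, 0.2154]
tool_rot: [0.637, 0.771, -0.0, -0.0]
force: [0.5, -0.6, -0.3]
finger_gap: -0.001
gripper_force: 0.0
```

>>> play_rows:
  rows:
    - [[0,0,0],[-25,-10,0],1]
    - [[0,0,0],[-25,-10,0],1]
    - [[0,0,0],[-25,-10,0],1]
    - [[0,0,0],[-25,-10,0],1]
    - [[0,0,0],[-20,-8,0],1]
    - [[0,0,0],[-10,-5,0],1]
    - [[0,0,0],[0,0,0],1]
    - [[0,0,0],[0,0,0],1]

```text
t: 17.93
tcp_pos: [0.4996, -0.5913, 0.2149]
tool_rot: [0.637, 0.771, 0.0, -0.0]
force: [1.0, -0.1, 0.6]
finger_gap: -0.002
gripper_force: 0.0
```

```bash
python3 - <<'E'
from loc import *
b,d=snapshot('top'); a,_=snapshot('scene'); P=pts('top',d)
r=np.hypot(P[...,0]-S[0],P[...,1]-S[1]); k=(abs(r-.043)<.003)&(P[...,2]>.03)&(P[...,2]<.1); q=P[k]
w=np.linalg.lstsq(np.c_[q[:,:2]-S[:2],np.ones(len(q))],q[:,2],rcond=None)[0]; print(len(q),np.percentile(q[:,2],[5,50,95]),w)
k=np.hypot(P[...,0]-.5477,P[...,1]+.3491)<.009; print('plunger z',np.percentile(P[k][:,2],[5,50,95]))
B=cv2.resize(b[110:270,150:360],(788,600),interpolation=2); cv2.imwrite('pics/end.png',B[:,:,::-1]); s=sense(); print(s['t'],s['qd'])
E
```

```text
205 [0.0607 0.0654 0.0697] [-0.0036  0.0044  0.0652]
plunger z [0.0741 0.0779 0.0825]
18.0333 [ 0.0076 -0.0073 -0.0015 -0.0029 -0.0031 -0.0007]
```

View pics/end.png

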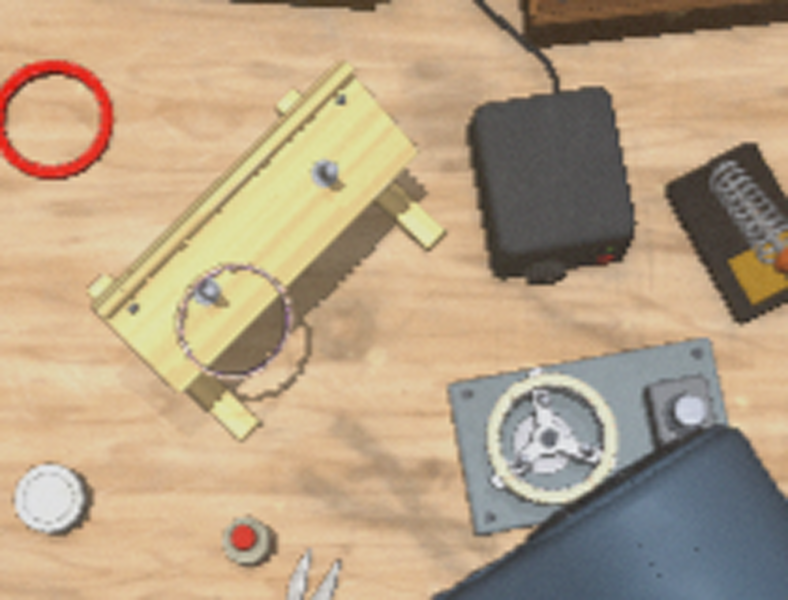

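The roll lies flat on the three arms with the prongs inside, and the plunger is back up at 78 mm. The thin roll, bottle and tin are where they were.

```bash
python3 -c "
from station import *
print(sign_off())"
```

```text
the job is handed in; nothing more can be done
None
```

The job is handed in at about 18 s: the thick roll lies flat on the stand's three arms, the plunger was pushed fully down and sprang back, and the thin roll, oil bottle and tin show no movement in the last picture.

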